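# Spatula back into its ward holder

## Task

Tidy up beside the suction unit: put the blue-handled spatula into the blue holder, its steel blade on edge in the slot with the tip close to the slot's back wall and the handle resting flat on its grey base. Set it right down before you let go, and leave the orange spatula where it is.

Things in the scene. Friction and masses are not known exactly. Their poses are not given: they have to be found in the camera images.
- spatula_blue: Loose blue-handled spatula, 160 g, standing blade on edge. Handle: bar 110 long x 28 wide x 38 high, gripped across its width. Steel blade: 4 thick, 36 high, 100 long, lower edge 4 mm above the handle's underside. Origin: centre of the handle's underside; +x along the handle to the blade, z up. Handle x -55 to +55, blade +55 to +155, centre of mass about +20 mm.
- spatula_blue_tip (a point): The tip of the blue spatula's blade: 155 mm ahead (+x) of its origin, mid-height of the blade, 22 mm above the underside of the handle.
- holder_blue: Fixed; blue cheeks on a grey base 12 thick, 90 wide (x -62 to +173). Cheeks 18 thick, tops 52 above the table; the slot between, 22 wide, open above, runs along x from its open end at +75 to the back wall at +165. Origin: on the table, on the slot line, under the handle's place; +x into the slot. Stowed spatula: origin 12 mm above this one, same x. A like orange holder stands near.
- spatula_orange: Loose spatula of the same shape and size with an orange handle, standing on the table in the same way; leave it alone. Origin and axes as for the blue one.
Mind the look-alikes: they are no part of the job. Of the things like the spatula_blue, leave any that is green; of the rest the larger one is meant.

How it is judged:
By the outcome, as a careful person would: the job done as asked, in the order asked, and still so for the second after the job is handed in, with the robot touching nothing.
It also fails if it takes over 35 s, if anything falls off the work surface, if the arm or the gripper's body presses on something with over 40 N, if the wrist force passes 120 N, or if a joint passes its speed limit or range.

## Robot

A 6-joint arm with a two-finger parallel gripper is mounted at the origin on the work surface. World frame = base frame: x ahead of the robot, y to its left, z up, the work surface at z = 0. Lengths are in m, angles in rad, forces in N, time in s.
With the tool pointing down it reaches from about 0.375 to 0.975 m from the base axis. Payload 3.8 kg.
Tool frame: the origin (TCP) lies midway between the tips of the shut fingers; the grasp point (between the pads) lies 19 mm behind it; z points along the fingers, y is the direction in which the jaws open and shut (so a half turn about z gives the same grasp; the last joint's range is limited). The gripper opens to 85 mm and grips with 20 to 120 N. Pads are 22 mm wide; open, the fingers measure 114 mm over their backs; the gripper's body (76 mm by 85 mm) begins 54 mm behind the grasp point. The pads swing forward as they close: fully open they stand 13 mm farther back than shut.
Start: joints at [-1.273, 0.264, 1.604, -0, 1.274, -0.037], TCP at [0.222, -0.638, 0.231] pointing down, gripper open.
Joint ranges: [-2.63, 2.63], [-0.94, 2.18], [0.31, 2.57], [-1.31, 4.45], [0, 2.66], [-2.55, 2.55]. Speed limits (rad/s): [2.57, 2.57, 3.14, 3.14, 3.14, 3.14].

## Interface

Orientations are given as a unit quaternion [x, y, z, w].
In Python, from cell import ctrl gives the robot as it stands.
- The arm moves only by the shell command python3 -m crank 'ROWS' [FORCE]. ROWS is JSON, one flat list of numbers, 7 for each row, row after row: the turn, a rotation vector about the tool's x, y, z in degrees, then the shift along the tool's x, y, z in m, then the opening, from -1 (shut) to 1 (fully open). A call has 1 to 20 rows; each row shifts and turns the commanded pose from where the row before left it, along the tool's axes as they then stand; what a row does not reach is not made up. A row lasts 1/10 s, in which the tool goes at most 50 mm and 8.59 degrees, less where a joint would pass 70% of its speed; a pose out of reach is approached as far as the arm can. A call is refused whole if a number of a shift passes 0.05 or a number of a turn 8.59, either way. A call with a gripper value outside its range is refused whole. The fingers move at their own pace and stop on an object; FORCE is the grip in N (left out, the last holds). Time passes only in rows, so rows that do not move let the fingers close. It gives the time, the measured TCP pose, the force and the opening at its end, in the units of the state.
- ctrl.get_state(): the state, without advancing time (a new reading comes with each control period).
- ctrl.camera(name): name is "scene" or "top" or "wrist"; returns the picture (420x560x3 uint8, red, green, blue); there is no depth.
- ctrl.camera_params(name): a dict with "K" (3x3 intrinsics, pixels), "R" (3x3) and "t" (3): a world point X has camera coordinates R X + t; the wrist camera has in their place "tool_from_camera" (4x4, takes a point from camera to tool coordinates, whose origin is the TCP and whose axes are the flange's). Camera axes: x right, y down, z forward; pixel columns grow to the right and rows downward; lengths in m; the calibration is good to about 2 mm. A picture is of the moment at which its call begins: read the wrist's pose just before it. camera_params takes no time and is no camera call.
- ctrl.sign_off(): hands the job in, once; it reports no verdict.
The state is a dict: "time": time; "joints": joint angles; "joint_vel": joint speeds; "joint_efforts": joint torques, N m; "tool_pos": TCP position; "ee_rot": TCP orientation; "wrist_force": force on the tool from outside, world axes, zero at the start; "wrist_torque": the same for the moment, N m; "width": opening from 0.0 (shut) to 1.0 (fully open).
Only numpy, scipy, OpenCV 4.12 (cv2) and the standard library are available. Lean on these libraries where they do the work, as an engineer would, in place of code of your own. Each camera call takes 0.05 s, during which the arm holds its last target.

## Working session

There is one attempt and no reset: what is moved stays moved. The work goes in short steps, Python scripts to look and compute and a shell command to move; the robot and the scene stay as the last step left them, time stands still between calls to the robot, and variables do not carry over. Pictures are saved under pics/ and viewed, and the job is handed in when it is done.

```bash
mkdir -p pics; ls
python3 - <<'E'
from cell import ctrl
import cv2
for n in ["scene","top","wrist"]:
    s=ctrl.get_state()
    im=ctrl.camera(n); cv2.imwrite(f"pics/{n}0.png",im[:,:,::-1]); p=ctrl.camera_params(n); print(n,p)
print(s)
E
```

```text
pics
scene {'K': array([[414.37334973,   0.        , 274.96917068],
       [  0.        , 414.37334973, 216.46045129],
       [  0.        ,   0.        ,   1.        ]]), 'R': array([[-0.51254329,  0.85840101, -0.02114411],
       [ 0.52167616,  0.29174026, -0.80171167],
       [-0.68202152, -0.42194232, -0.59733686]]), 't': array([ 0.33342362, -0.23963699,  1.58960571])}
top {'K': array([[542.45666747,   0.        , 276.23293849],
       [  0.        , 542.45666747, 208.98971745],
       [  0.        ,   0.        ,   1.        ]]), 'R': array([[-1.78906863e-02, -9.99835724e-01, -2.90654374e-03],
       [-9.89902645e-01,  1.81216334e-02, -1.40585776e-01],
       [ 1.40615353e-01,  3.62019311e-04, -9.90064236e-01]]), 't': array([-0.07771131,  0.55976012,  1.29427923])}
wrist {'K': array([[323.20086206,   0.        , 286.92081626],
       [  0.        , 323.20086206, 209.9907885 ],
       [  0.        ,   0.        ,   1.        ]]), 'tool_from_camera': array([[-1.68018326e-04, -9.46936549e-01, -3.21420509e-01,
         8.27362720e-02],
       [ 9.99999824e-01, -3.42085588e-04,  4.85
[... 196 characters left out ...]
00000e+00]])}
{'time': 0.1, 'joints': array([-1.27289302e+00,  2.64702951e-01,  1.60524531e+00, -1.93183952e-05,
        1.27373397e+00, -3.69027070e-02]), 'joint_vel': array([-0.00185659, -0.00127427, -0.00315249, -0.00110095, -0.00246314,
       -0.00129522]), 'joint_efforts': array([-3.54258573e-04, -5.16704392e+01, -3.68591523e+01, -9.04115200e-05,
        6.24118824e-03, -6.96197003e-05]), 'tool_pos': array([ 0.22158757, -0.63687712,  0.23006536]), 'ee_rot': array([ 9.86019798e-01,  1.66624930e-01, -1.45113681e-04, -1.03470673e-03]), 'wrist_force': array([-0.21125776,  0.42927812,  0.28010847]), 'wrist_torque': array([ 0.00832905, -0.01266221, -0.00989717]), 'width': 1.0030684835120873}
```

View pics/top0.png

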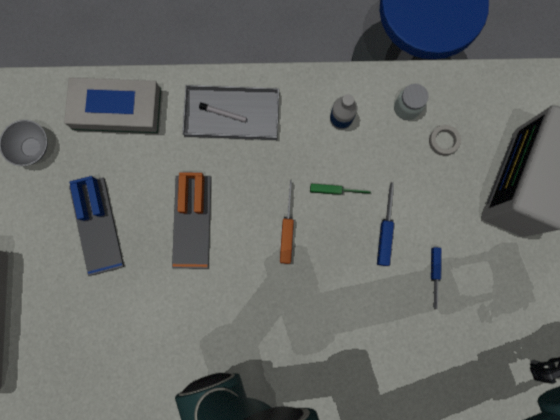

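View pics/scene0.png

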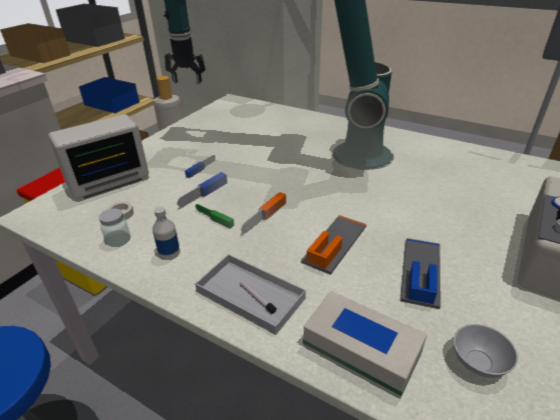

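View pics/wrist0.png

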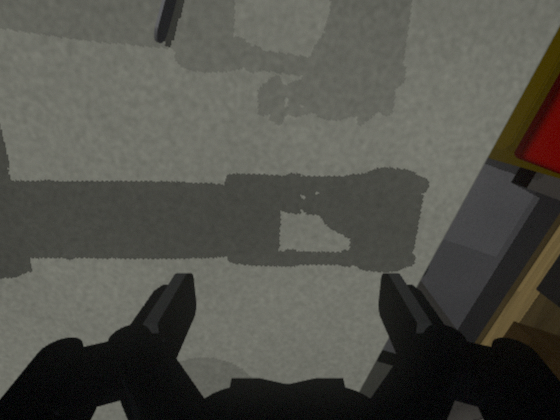

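Run:
```python
import cv2,numpy as np
im=cv2.imread("pics/top0.png")
a=cv2.resize(im[170:320,290:460],None,fx=3.5,fy=3.5,interpolation=cv2.INTER_CUBIC)
cv2.imwrite("pics/crop_sp.png",a)
a=cv2.resize(im[165:285,50:220],None,fx=4,fy=4,interpolation=cv2.INTER_CUBIC)
cv2.imwrite("pics/crop_h.png",a)
```

```text
(no output)
```

View pics/crop_sp.png

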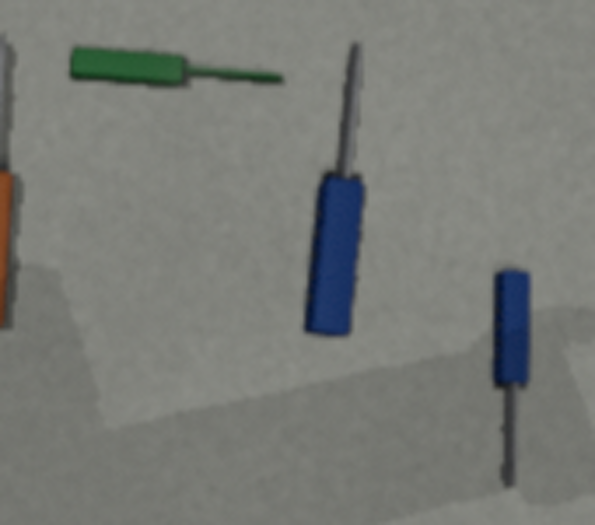

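View pics/crop_h.png

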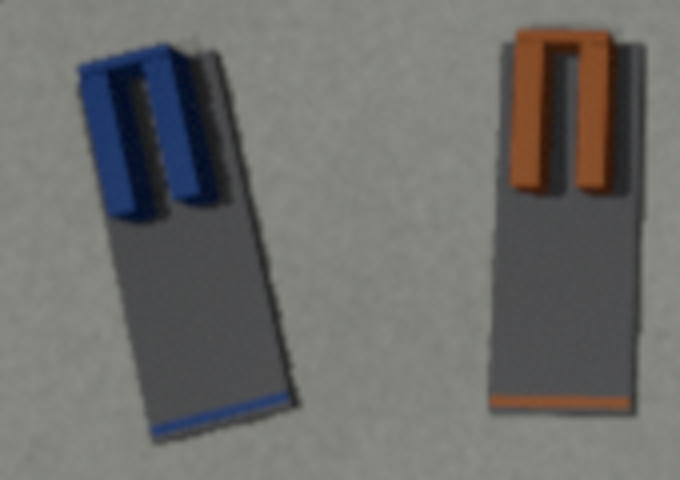

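```bash
cat > fit.py <<'E'
import cv2,numpy as np
from scipy.optimize import minimize
S=8
def proj(P,p):
    c=P@p["R"].T+p["t"]; u=c@p["K"].T; return u[:,:2]/u[:,2:]
def box(x0,x1,y0,y1,z0,z1): return np.array([[x,y,z] for x in(x0,x1) for y in(y0,y1) for z in(z0,z1)],float)/1000
def place(B,q):
    c,s=np.cos(q[2]),np.sin(q[2]); R=np.array([[c,-s,0],[s,c,0],[0,0,1]]); return B@R.T+[q[0],q[1],q[3] if len(q)>3 else 0]
def render(boxes,q,p,roi):
    x0,y0,x1,y1=roi; m=np.zeros(((y1-y0)*S,(x1-x0)*S),np.uint8)
    for B in boxes:
        uv=(proj(place(B,q),p)-[x0-.5,y0-.5])*S
        cv2.fillConvexPoly(m,cv2.convexHull(np.round(uv).astype(np.int32)),255)
    return cv2.resize(m,(x1-x0,y1-y0),interpolation=cv2.INTER_AREA)/255.
SP=[box(-55,55,-14,14,0,38)]
HO=[box(75,165,11,29,12,52),box(75,165,-29,-11,12,52),box(165,173,-29,29,12,52)]
BASE=[box(-62,173,-45,45,0,12)]
def bluemask(im):
    h=cv2.cvtColor(im,cv2.COLOR_RGB2HSV); return ((h[...,0]>100)&(h[...,0]<130)&(h[...,1]>120)).astype(float)
def basemask(im):
    h=cv2.cvtColor(im,cv2.COLOR_RGB2HSV); return ((h[...,2]<100)).astype(float)
def fit(boxes,views,q0):  # views: list of (mask,params,roi)
    def cost(q):
        return sum(np.abs(render(boxes,q,p,r)-m[r[1]:r[3],r[0]:r[2]]).sum() for m,p,r in views)
    best=None
    for k in range(4):
        d=np.array([.01,.01,.08])*(1 if k%2==0 else -.6)
        q=q0 if best is None else best.x
        r=minimize(cost,q,method="Nelder-Mead",options=dict(initial_simplex=np.vstack([q]+[q+np.eye(3)[i]*d[i] for i in range(3)]),xatol=1e-5,fatol=.05,maxiter=400))
        if best is None or r.fun<best.fun: best=r
    return best.x,best.fun
def pix2w(u,v,z,p):
    d=p["R"].T@np.linalg.solve(p["K"],[u,v,1]); c=-p["R"].T@p["t"]; return c+d*(z-c[2])/d[2]
E
python3 - <<'E'
from fit import *
from cell import ctrl
pt,ps=ctrl.camera_params("top"),ctrl.camera_params("scene")
it=cv2.imread("pics/top0.png")[:,:,::-1].copy(); isc=cv2.imread("pics/scene0.png")[:,:,::-1].copy()
a=pix2w(386,243,.038,pt); b=pix2w(391,185,.03,pt); print("handle",a,"tip",b)
q0=np.array([a[0],a[1],np.arctan2(b[1]-a[1],b[0]-a[0])])
vt=(bluemask(it),pt,(370,205,405,280)); vs=(bluemask(isc),ps,(190,165,235,205))
for v in([vt],[vs],[vt,vs]):
    q,f=fit(SP,v,q0); print("sp",np.round(q,4),round(f,1),[round(x[0][x[2][1]:x[2][3],x[2][0]:x[2][2]].sum()) for x in v])
q=fit(SP,[vt],q0)[0]; print("tip px",proj(place(np.array([[.155,0,.022],[.055,0,.04]]),q),pt),"vs seen ~(391,182)")
print("small len", [pix2w(u,v,.03,pt) for u,v in((437,248),(435,280))])
a=pix2w(95,242,.012,pt); b=pix2w(85,180,.05,pt); print(a,b)
q0=np.array([a[0],a[1],np.arctan2(b[1]-a[1],b[0]-a[0])])
vt=(bluemask(it),pt,(62,168,112,225)); vs=(bluemask(isc),ps,(400,250,450,310))
for v in([vt],[vs],[vt,vs]):
    q,f=fit(HO,v,q0); print("ho",np.round(q,4),round(f,1),[round(x[0][x[2][1]:x[2][3],x[2][0]:x[2][2]].sum()) for x in v])
q=fit(HO,[vt],q0)[0]
o=cv2.resize(it,None,fx=4,fy=4)
for B in HO+BASE:
    uv=(proj(place(B,q),pt)+.5)*4
    for i in range(8):
        for j in range(i):
            if bin(i^j).count("1")==1: cv2.line(o,tuple(int(t) for t in uv[i]),tuple(int(t) for t in uv[j]),(255,255,0),1)
cv2.imwrite("pics/ho_ov.png",o[165*4:285*4,50*4:220*4,::-1])
E
```

```text
handle [ 0.46982601 -0.35391451  0.038     ] tip [ 0.61470144 -0.37466154  0.03      ]
sp [ 0.4736 -0.3548 -0.1621] 134.7 [517]
sp [ 0.3959 -0.4184  0.7225] 223.3 [136]
sp [ 0.4724 -0.3549 -0.0881] 519.2 [517, 136]
tip px [[392.1703124  180.88039369]
 [389.04833225 219.17814191]] vs seen ~(391,182)
small len [array([ 0.45591323, -0.47976302,  0.03      ]), array([ 0.3783589 , -0.47028504,  0.03      ])]
[0.4873917  0.36498036 0.012     ] [0.63739604 0.38127023 0.05      ]
ho [0.4749 0.3507 0.2538] 119.5 [938]
ho [0.4728 0.3559 0.2192] 68.5 [845]
ho [0.4741 0.3539 0.2332] 202.6 [938, 845]
```

View pics/ho_ov.png

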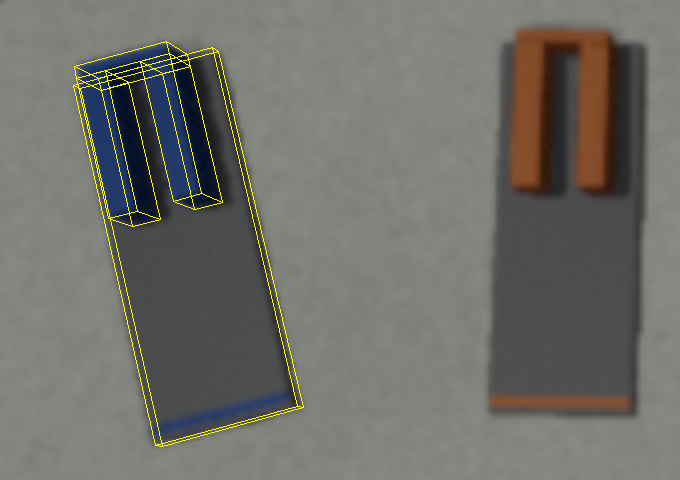

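```bash
cat >> fit.py <<'E'
def bm2(im,s=70):
    h=cv2.cvtColor(im,cv2.COLOR_RGB2HSV); return ((h[...,0]>100)&(h[...,0]<135)&(h[...,1]>s)).astype(float)
def draw(im,boxes,q,p,roi,f,name):
    x0,y0,x1,y1=roi
    o=cv2.resize(im,None,fx=f,fy=f,interpolation=cv2.INTER_CUBIC)
    for B in boxes:
        uv=(proj(place(B,q),p)+.5)*f
        for i in range(8):
            for j in range(i):
                if bin(i^j).count("1")==1: cv2.line(o,tuple(int(t) for t in uv[i]),tuple(int(t) for t in uv[j]),(255,255,0),1)
    o=o[y0*f:y1*f,x0*f:x1*f,::-1]; cv2.imwrite(name,o); return o
E
python3 - <<'E'
from fit import *
from cell import ctrl
pt,ps=ctrl.camera_params("top"),ctrl.camera_params("scene")
it=cv2.imread("pics/top0.png")[:,:,::-1].copy(); isc=cv2.imread("pics/scene0.png")[:,:,::-1].copy()
for s in(60,90,120):
  q0=np.array([.4736,-.3548,-.12])
  rt,rs=(370,205,405,280),(190,165,235,205)
  vt=(bm2(it,s),pt,rt); vs=(bm2(isc,s),ps,rs)
  for v in([vt],[vs],[vt,vs]):
    q,f=fit(SP,v,q0); print(s,"sp",np.round(q,4),round(f,1),[round(x[0][x[2][1]:x[2][3],x[2][0]:x[2][2]].sum()) for x in v])
qs=np.array([.4736,-.3548,-.12])
q=fit(SP,[vt],q0)[0]
BL=box(55,155,-2,2,4,40)
A=draw(it,SP+[BL],q,pt,(355,170,425,285),5,"pics/a.png"); B=draw(isc,SP+[BL],q,ps,(170,145,240,225),5,"pics/b.png")
h=max(A.shape[0],B.shape[0]); pad=lambda x:cv2.copyMakeBorder(x,0,h-x.shape[0],0,0,0)
cv2.imwrite("pics/sp_ov.png",np.hstack([pad(A),pad(B)]))
for s in(60,90,120):
  q0=np.array([.474,.353,.235])
  vt=(bm2(it,s),pt,(62,168,112,225)); vs=(bm2(isc,s),ps,(400,250,450,310))
  for v in([vt],[vs],[vt,vs]):
    q,f=fit(HO,v,q0); print(s,"ho",np.round(q,4),round(f,1),[round(x[0][x[2][1]:x[2][3],x[2][0]:x[2][2]].sum()) for x in v])
# whole footprint
g=cv2.cvtColor(it,cv2.COLOR_RGB2GRAY); print(g[250,50:140])
m=(g<100).astype(float); r=(60,165,135,285)
q,f=fit(HO+BASE,[(m,pt,r)],q0); print("base",q,f,m[r[1]:r[3],r[0]:r[2]].sum())
A=draw(it,HO+BASE,q,pt,(55,160,140,285),4,"pics/a.png");B=draw(isc,HO+BASE,q,ps,(390,230,460,315),6,"pics/b.png")
h=max(A.shape[0],B.shape[0])
cv2.imwrite("pics/ho_ov2.png",np.hstack([pad(A),pad(B)]))
E
```

```text
60 sp [ 0.4724 -0.3549 -0.1711] 77.8 [575]
60 sp [ 0.4627 -0.3601  0.1231] 246.8 [355]
60 sp [ 0.4721 -0.3554 -0.1356] 362.3 [575, 355]
90 sp [ 0.4716 -0.3544 -0.1714] 106.0 [547]
90 sp [ 0.4607 -0.368   0.3168] 275.0 [246]
90 sp [ 0.472  -0.3556 -0.1238] 438.2 [547, 246]
120 sp [ 0.4722 -0.3554 -0.1841] 131.7 [517]
120 sp [ 0.3956 -0.4179  0.723 ] 223.3 [136]
120 sp [ 0.4722 -0.355  -0.07  ] 517.6 [517, 136]
60 ho [0.4745 0.3526 0.2394] 76.8 [1058]
60 ho [0.4735 0.353  0.2495] 65.8 [952]
60 ho [0.4742 0.3529 0.2416] 165.0 [1058, 952]
90 ho [0.4748 0.3519 0.2435] 81.4 [995]
90 ho [0.4739 0.3536 0.2419] 63.2 [910]
90 ho [0.4744 0.3533 0.2382] 168.7 [995, 910]
120 ho [0.4749 0.3513 0.2501] 118.9 [938]
120 ho [0.473  0.3555 0.2213] 68.5 [845]
120 ho [0.4737 0.3539 0.2327] 204.7 [938, 845]
[133 134 134 133 132 134 133 134 133 132 133 133 132 133 132 130 128 130
 131 129 127 127 128 128 128 132 132 131 131 133 131 126 104  81  75  74
  75  76  75  77  77  75  75  74  75  74  76  75  77  77  75  75  76  76
  76  77  77  77  78  77  77  77  77  78  77  78  78  78  72  55  51  94
 125 127 128 130 129 129 130 134 133 132 129 128 128 127 129 129 130 129]
base [0.47490893 0.35136031 0.23922867] 79.65882352941176 3658.0
```

View pics/sp_ov.png

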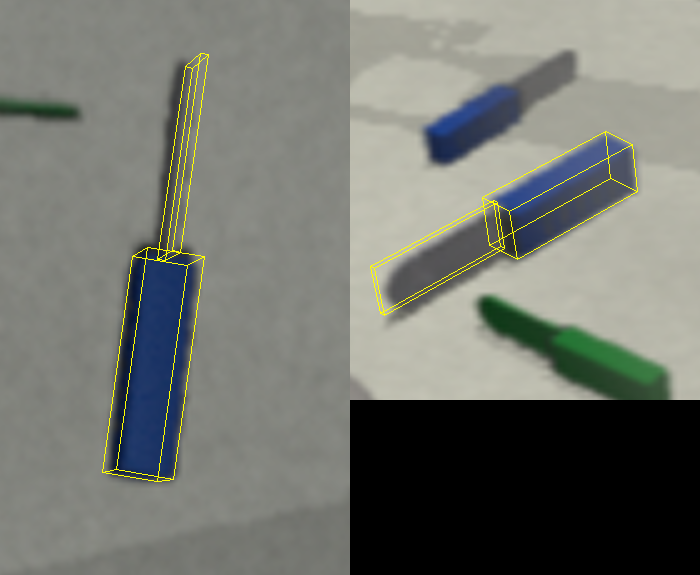

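View pics/ho_ov2.png

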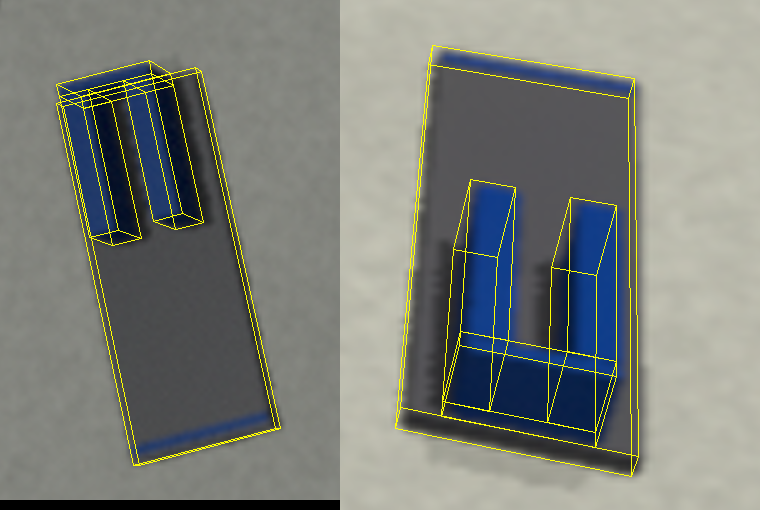

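The candidates in the top view are the green spatula at (340,189), which is excluded, a small blue one at (436,270), and the larger blue one at (386,240). The crop confirms that (386,240) is the larger non-green one. Its handle fits 110 mm, while the small one's is about 78 mm. The blue holder is at (95,225), with its origin near (0.474, 0.352) and yaw 0.24. The next step is to hover over the spatula.

```bash
cat > go.py <<'E'
import sys,numpy as np
from cell import ctrl
from scipy.spatial.transform import Rotation as Ro
def delta(t,yaw):
    s=ctrl.get_state(); R=Ro.from_quat(s["ee_rot"])
    T=Ro.from_matrix(np.array([[np.cos(yaw),np.sin(yaw),0],[np.sin(yaw),-np.cos(yaw),0],[0,0,-1]]))
    print("time",round(s["time"],2),"turn(deg) first",np.round((R.inv()*T).as_rotvec(degrees=True),2),"then shift",np.round(T.inv().apply(np.array(t)-s["tool_pos"]),4),"w",round(s["width"],3),"j",np.round(s["joints"],2),"F",np.round(s["wrist_force"],1))
if __name__=="__main__": a=[float(x) for x in sys.argv[1:]]; delta(a[:3],a[3])
E
python3 go.py .482 -.356 .2 -.15
```

```text
time 0.15 turn(deg) first [-1.000e-01  2.000e-02  2.777e+01] then shift [ 0.2155 -0.3168  0.0302] w 0.998 j [-1.27  0.26  1.61 -0.    1.27 -0.04] F [ 0.2 -0.4 -0.1]
```

```bash
python3 -m crank '[0,0,7,0,0,0,1, 0,0,7,0,0,0,1, 0,0,7,0,0,0,1, 0,0,6.8,0,0,0,1, 0,0,0,0.024,-0.035,0.003,1, 0,0,0,0.024,-0.035,0.003,1, 0,0,0,0.024,-0.035,0.003,1, 0,0,0,0.024,-0.035,0.003,1, 0,0,0,0.024,-0.035,0.003,1, 0,0,0,0.024,-0.035,0.003,1, 0,0,0,0.024,-0.035,0.003,1, 0,0,0,0.024,-0.035,0.003,1, 0,0,0,0.024,-0.037,0.003,1, 0,0,0,0,0,0,1,0,0,0,0,0,0,1]'; python3 go.py .482 -.356 .2 -.15
python3 - <<'E'
from cell import ctrl
import cv2
s=ctrl.get_state(); im=ctrl.camera("wrist"); cv2.imwrite("pics/wrist1.png",im[:,:,::-1]); print(repr(s["tool_pos"]),repr(s["ee_rot"]))
E
```

```text
time: 1.65
tool_pos: [0.4832, -0.3554, 0.2038]
ee_rot: [0.997, -0.074, -0.001, -0.0]
wrist_force: [-0.1, -0.2, 0.3]
width: 0.999
time 1.65 turn(deg) first [-0.    0.06  0.13] then shift [-0.0011  0.0007  0.0038] w 0.999 j [-0.68  0.14  1.8  -0.    1.2   1.04] F [-0.1 -0.2  0.3]
array([ 0.4831848 , -0.35544224,  0.20381418]) array([ 9.97275297e-01, -7.37679966e-02, -5.12415502e-04, -5.52559084e-05])
```

View pics/wrist1.png

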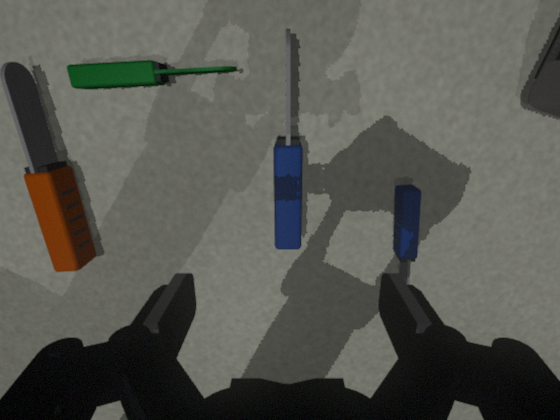

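The wrist view shows the large blue handle centred at about (288,195), with the blade straight up to (290,30), so the yaw is well matched. I'll fit the pose in this view.

```bash
cat >> fit.py <<'E'
def wristp(c,pos,quat):
    from scipy.spatial.transform import Rotation as Ro
    T=np.eye(4);T[:3,:3]=Ro.from_quat(quat).as_matrix();T[:3,3]=pos
    M=np.linalg.inv(T@c["tool_from_camera"]); return dict(K=c["K"],R=M[:3,:3],t=M[:3,3])
E
python3 - <<'E'
from fit import *
from cell import ctrl
pw=wristp(ctrl.camera_params("wrist"),[ 0.4831848 , -0.35544224,  0.20381418],[ 9.97275297e-01, -7.37679966e-02, -5.12415502e-04, -5.52559084e-05])
im=cv2.imread("pics/wrist1.png")[:,:,::-1].copy()
for s in(70,110):
  v=(bm2(im,s),pw,(265,130,315,258)); q,f=fit(SP,[v],np.array([.472,-.355,-.15])); print(q,f,v[0][130:258,265:315].sum())
print(proj(place(np.array([[.155,0,.022],[.155,0,.04]]),q),pw))
draw(im,SP+[box(55,155,-2,2,4,40)],q,pw,(220,10,360,270),3,"pics/wov.png")
E
python3 go.py .482 -.356 .2 -.15
```

```text
[ 0.46782986 -0.35483331 -0.14717197] 285.1372549019608 2793.0
[ 0.46683303 -0.35479847 -0.14725037] 348.9764705882353 2724.0
[[287.7961844   34.74346288]
 [287.85112579  30.67268125]]
time 1.7 turn(deg) first [0.01 0.05 0.04] then shift [-0.0007 -0.0003  0.004 ] w 0.998 j [-0.68  0.14  1.8  -0.    1.2   1.04] F [ 0.1 -0.6 -0.1]
```

View pics/wov.png

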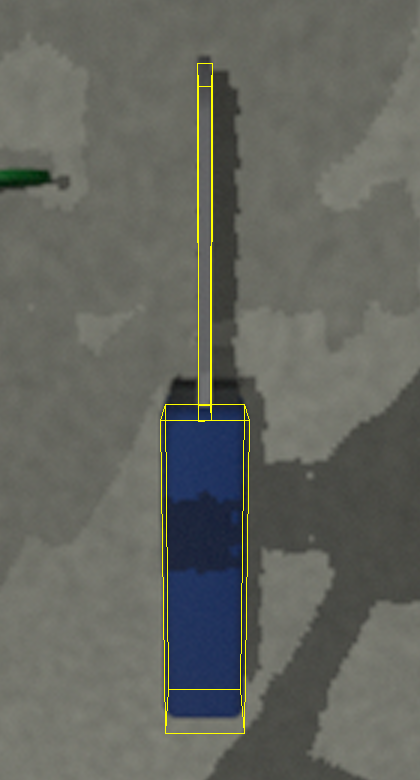

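```bash
python3 go.py .483 -.357 .004 -.148; python3 -m crank '[0,0,0,0,0.0015,0.04,1, 0,0,0,0,0,0.04,1, 0,0,0,0,0,0.04,1, 0,0,0,0,0,0.04,1, 0,0,0,0,0,0.015,1, 0,0,0,0,0,0,1]'; python3 go.py .483 -.357 .004 -.148;python3 - <<'E'
from cell import ctrl
import cv2
im=ctrl.camera("wrist"); cv2.imwrite("pics/wrist2.png",im[:,:,::-1])
E
```

```text
time 1.7 turn(deg) first [ 0.01  0.05 -0.08] then shift [0.0004 0.0006 0.2   ] w 0.998 j [-0.68  0.14  1.8  -0.    1.2   1.04] F [ 0.1 -0.6 -0.1]
time: 2.3
tool_pos: [0.4798, -0.3574, 0.0265]
ee_rot: [0.997, -0.076, -0.003, -0.002]
wrist_force: [0.5, -0.3, -0.3]
width: 0.998
time 2.3 turn(deg) first [-0.17  0.31 -0.24] then shift [ 0.0031 -0.0008  0.0225] w 0.998 j [-0.68  0.33  1.94 -0.    0.88  1.04] F [ 0.5 -0.3 -0.3]
```

View pics/wrist2.png

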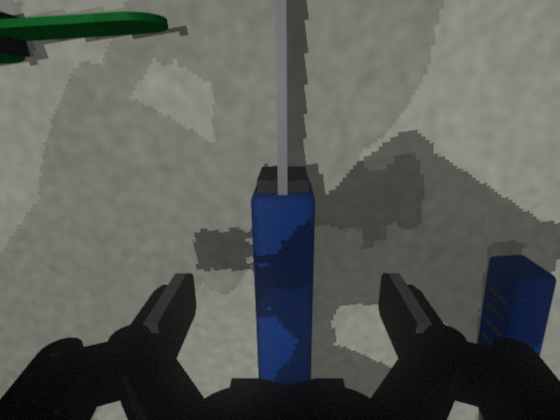

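The handle (252–313, centre 283) sits between the fingers (centre about 287) and the small blue one at the right edge is clear. I'll go down and grip.

```bash
python3 -m crank '[0,0,0,0.001,0,0.012,1, 0,0,0,0,0,0.01,1, 0,0,0,0,0,0,1]'; python3 go.py .483 -.357 .004 -.148; python3 -m crank '[0,0,0,0,0,0,-1, 0,0,0,0,0,0,-1, 0,0,0,0,0,0,-1, 0,0,0,0,0,0,-1, 0,0,0,0,0,0,-1, 0,0,0,0,0,0,-1]' 70;python3 go.py .483 -.357 .004 -.148;python3 - <<'E'
from cell import ctrl
import cv2
im=ctrl.camera("wrist"); cv2.imwrite("pics/wrist3.png",im[:,:,::-1])
E
```

```text
time: 2.65
tool_pos: [0.4833, -0.3579, 0.0068]
ee_rot: [0.997, -0.075, -0.0, -0.0]
wrist_force: [-1.3, -0.3, -0.1]
width: 0.995
time 2.65 turn(deg) first [-0.02  0.04 -0.14] then shift [-0.0005 -0.0008  0.0028] w 0.995 j [-0.68  0.36  1.94 -0.    0.85  1.04] F [-1.3 -0.3 -0.1]
time: 3.25
tool_pos: [0.4841, -0.3584, 0.0079]
ee_rot: [0.997, -0.075, 0.001, 0.0]
wrist_force: [-0.1, 0.5, 4.2]
width: 0.313
time 3.25 turn(deg) first [ 0.03 -0.06 -0.14] then shift [-0.0013 -0.0013  0.0039] w 0.313 j [-0.68  0.36  1.94  0.    0.85  1.04] F [-0.1  0.5  4.2]
```

View pics/wrist3.png

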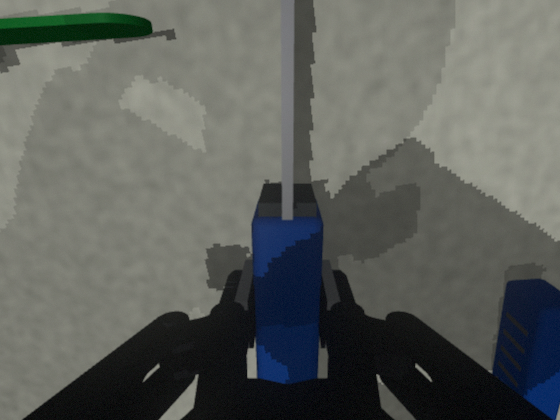

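```bash
python3 -m crank '[0,0,0,0,0,-0.01,-1, 0,0,0,0,0,-0.02,-1, 0,0,0,0,0,-0.03,-1, 0,0,0,0,0,-0.03,-1, 0,0,0,0,0,-0.03,-1, 0,0,0,0,0,0,-1, 0,0,0,0,0,0,-1]';python3 - <<'E'
from cell import ctrl
import cv2
s=ctrl.get_state(); print(repr(s["tool_pos"]),repr(s["ee_rot"]),s["wrist_force"],s["wrist_torque"],s["width"])
for n in("wrist","scene","top"):
  im=ctrl.camera(n); cv2.imwrite(f"pics/{n}4.png",im[:,:,::-1])
E
```

```text
time: 4.0
tool_pos: [0.4837, -0.3582, 0.1279]
ee_rot: [0.997, -0.075, 0.0, 0.0]
wrist_force: [-0.3, 0.6, -1.7]
width: 0.315
array([ 0.48370614, -0.35821012,  0.12785286]) array([ 9.97173192e-01, -7.51350611e-02,  4.69783837e-04,  3.57142175e-04]) [-0.30342457  0.61540339 -1.66757763] [0.02754503 0.02705943 0.05586656] 0.31546457664390043
```

View pics/wrist4.png

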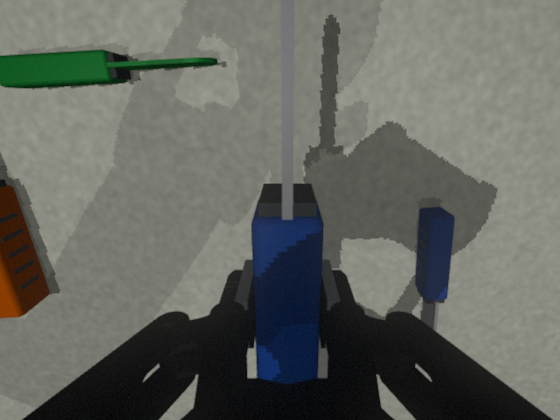

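View pics/scene4.png

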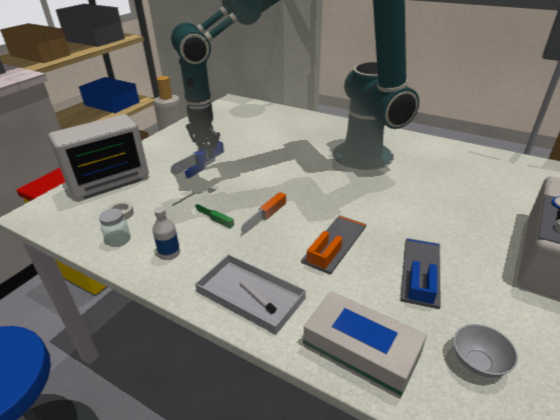

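Run:
```python
from fit import *
from cell import ctrl
pos=[ 0.48370614, -0.35821012,  0.12785286]; qt=[ 9.97173192e-01, -7.51350611e-02,  4.69783837e-04,  3.57142175e-04]
from scipy.spatial.transform import Rotation as Ro
R=Ro.from_quat(qt).as_matrix()
pw=wristp(ctrl.camera_params("wrist"),pos,qt)
zu=.12785-.0079
for n,u,v,h in(("fl top",253,219,.038),("fr top",321,219,.038),("front bottom",287,184,.0),("rear top L",258,379,.038),("rear top R",317,379,.038),("blade root",288,219,.040),("blade far",287,2,.040)):
    X=pix2w(u,v,zu+h,pw); print(n,np.round(R.T@(X-pos)*1000,1))
im=cv2.imread("pics/wrist4.png")
cv2.imwrite("pics/w4c.png",cv2.resize(im[150:400,220:360],None,fx=2.4,fy=2.4,interpolation=cv2.INTER_CUBIC))
a=cv2.imread("pics/scene4.png");cv2.imwrite("pics/s4c.png",cv2.resize(a[110:210,150:270],None,fx=5,fy=5,interpolation=cv2.INTER_CUBIC))
```

```text
fl top [ 41.1 -11.8 -30.1]
fr top [ 41.1  13.7 -30. ]
front bottom [45.   0.9  7.9]
rear top L [-35.7 -12.1 -30.1]
rear top R [-35.7  14.4 -30.1]
blade root [ 41.8   1.3 -32.1]
blade far [111.    0.9 -32. ]
```

View pics/w4c.png

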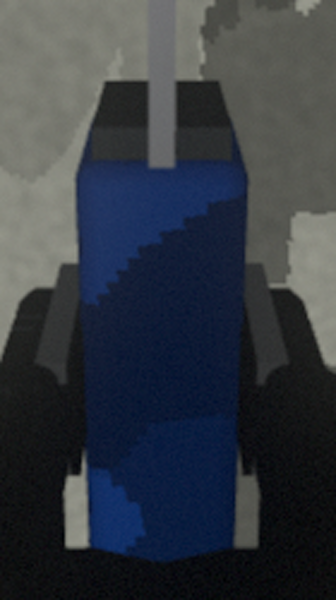

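View pics/s4c.png

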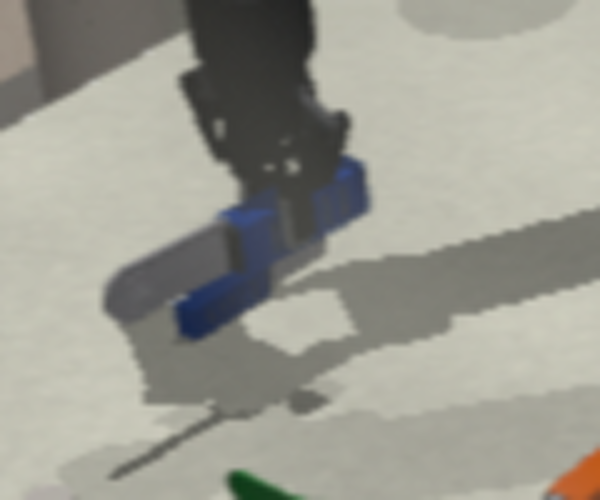

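The spatula is held level: its front face is at tool x of about +43 mm, so its origin is 12 mm behind the TCP. The underside is 7.9 mm below the TCP. Next I carry it over the blue holder.

```bash
python3 go.py .487 .3555 .128 .24
```

```text
time 4.15 turn(deg) first [ -0.16   0.18 -22.37] then shift [ 0.174  -0.6909 -0.003 ] w 0.314 j [-0.68  0.21  1.87 -0.    1.06  1.04] F [ 0.3  0.  -1.6]
```

```bash
python3 -m crank '[0,0,-5.6,0,0,0,-1, 0,0,-5.6,0,0,0,-1, 0,0,-5.6,0,0,0,-1, 0,0,-5.6,0,0,0,-1, 0,0,0,0.004,-0.018,0,-1, 0,0,0,0.0095,-0.038,0,-1, 0,0,0,0.0095,-0.038,0,-1, 0,0,0,0.0095,-0.038,0,-1, 0,0,0,0.0095,-0.038,0,-1, 0,0,0,0.0095,-0.038,0,-1, 0,0,0,0.0095,-0.038,0,-1, 0,0,0,0.0095,-0.038,0,-1, 0,0,0,0.0095,-0.038,0,-1, 0,0,0,0.0095,-0.038,0,-1, 0,0,0,0.0095,-0.038,0,-1, 0,0,0,0.0095,-0.038,0,-1, 0,0,0,0.0095,-0.038,0,-1, 0,0,0,0.0095,-0.038,0,-1, 0,0,0,0.0095,-0.038,0,-1, 0,0,0,0.005,-0.02,0,-1]'; python3 -m crank '[0,0,0,0,0,0,-1, 0,0,0,0,0,0,-1]'; python3 go.py .487 .3555 .128 .24
```

```text
time: 6.15
tool_pos: [0.4836, 0.2323, 0.126]
ee_rot: [0.993, 0.12, -0.001, -0.0]
wrist_force: [1.0, -0.5, -2.5]
width: 0.318
time: 6.35
tool_pos: [0.4841, 0.2294, 0.126]
ee_rot: [0.993, 0.12, -0.001, 0.001]
wrist_force: [-0.1, 0.2, -0.7]
width: 0.318
time 6.35 turn(deg) first [0.04 0.16 0.07] then shift [ 0.0328 -0.1218 -0.002 ] w 0.318 j [ 0.4   0.09  2.01 -0.    1.04  1.73] F [-0.1  0.2 -0.7]
```

```bash
python3 -m crank '[0,0,0,0.008,-0.03,0,-1, 0,0,0,0.008,-0.03,0,-1, 0,0,0,0.008,-0.03,0,-1, 0,0,0,0.006,-0.022,0,-1, 0,0,0,0.0028,-0.01,0,-1, 0,0,0,0,0,0,-1, 0,0,0,0,0,0,-1]'; python3 go.py .487 .3555 .128 .24
python3 - <<'E'
from cell import ctrl
import cv2
s=ctrl.get_state(); print(repr(s["tool_pos"]),repr(s["ee_rot"]))
for n in("wrist","scene","top"):
  im=ctrl.camera(n); cv2.imwrite(f"pics/{n}5.png",im[:,:,::-1])
a=cv2.imread("pics/top5.png");cv2.imwrite("pics/t5c.png",cv2.resize(a[150:290,40:200],None,fx=4,fy=4,interpolation=cv2.INTER_CUBIC))
E
```

```text
time: 7.05
tool_pos: [0.4882, 0.3541, 0.1268]
ee_rot: [0.993, 0.12, -0.001, 0.001]
wrist_force: [0.9, -1.2, -2.4]
width: 0.315
time 7.05 turn(deg) first [ 0.07  0.08 -0.01] then shift [-0.0008 -0.0016 -0.0012] w 0.315 j [ 0.59  0.22  1.86 -0.    1.06  1.92] F [ 0.9 -1.2 -2.4]
array([0.48819594, 0.35411684, 0.1267695 ]) array([ 9.92821550e-01,  1.19601706e-01, -6.16323455e-04,  6.49679765e-04])
```

View pics/wrist5.png

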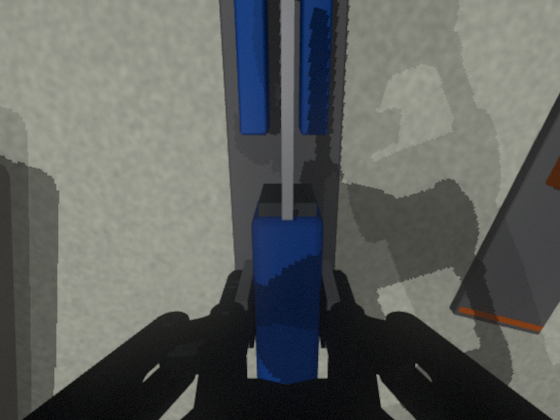

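View pics/t5c.png

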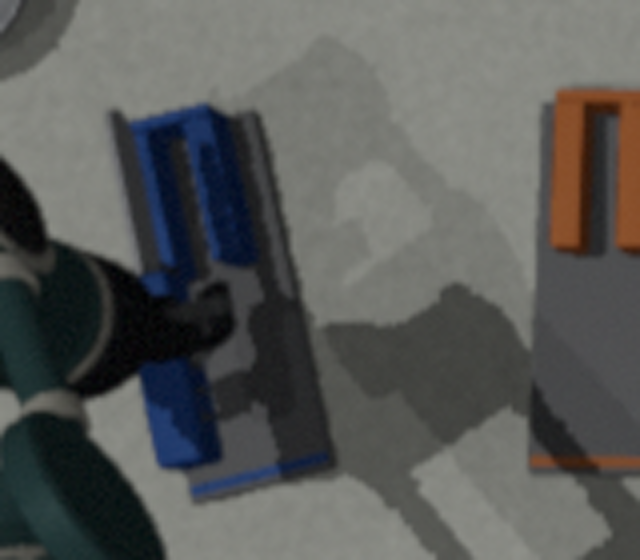

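View pics/scene5.png

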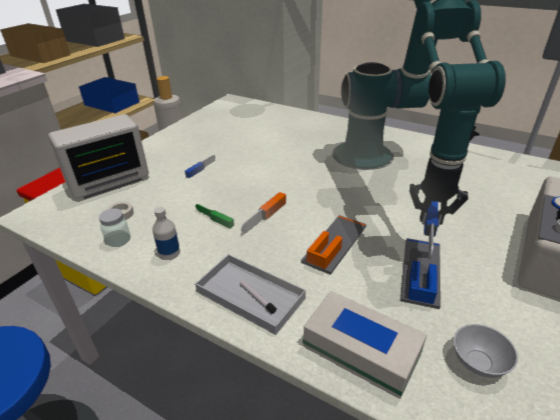

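Run:
```python
from fit import *
from cell import ctrl
pos=np.array([0.48819594, 0.35411684, 0.1267695 ]);qt=[ 9.92821550e-01,  1.19601706e-01, -6.16323455e-04,  6.49679765e-04]
from scipy.spatial.transform import Rotation as Ro
R=Ro.from_quat(qt).as_matrix(); pw=wristp(ctrl.camera_params("wrist"),pos,qt)
for n,u,v in(("L out",240,133),("L in",267,133),("R in",302,133),("R out",329,133),("L in far",265,3),("R in far",300,3),("L out far",236,3),("R out far",332,3)):
    X=pix2w(u,v,.052,pw); print(n,np.round(R.T@(X-pos)*1000,1),np.round(X,4))
im=cv2.imread("pics/wrist5.png")[:,:,::-1].copy()
draw(im,HO+BASE,np.array([.4745,.3525,.24]),pw,(210,0,360,230),3,"pics/w5c.png")
```

```text
L out [ 62.4 -30.   74.6] [0.5416 0.3979 0.052 ]
L in [ 62.4 -12.2  74.7] [0.5458 0.3806 0.052 ]
R in [62.4 10.9 74.7] [0.5513 0.3582 0.052 ]
R out [62.4 28.7 74.7] [0.5555 0.3409 0.052 ]
L in far [136.8 -11.8  74.6] [0.6182 0.398  0.052 ]
R in far [136.8   8.6  74.6] [0.623  0.3781 0.052 ]
L out far [136.8 -28.8  74.5] [0.6141 0.4145 0.052 ]
R out far [136.8  27.4  74.6] [0.6275 0.3599 0.052 ]
```

View pics/w5c.png

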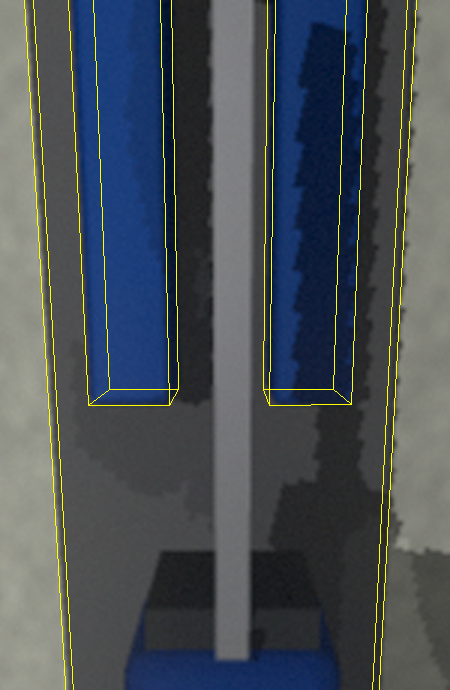

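The predicted holder outline matches the wrist view. The slot line is about 1.7 mm to −y of the blade and the x offset is within 1 mm. I'll make that small correction and lower.

```bash
python3 -m crank '[0,0,0,0.001,-0.0018,0,-1, 0,0,0,0,0,0.025,-1, 0,0,0,0,0,0.025,-1, 0,0,0,0,0,0.02,-1, 0,0,0,0,0,0.015,-1, 0,0,0,0,0,0.01,-1, 0,0,0,0,0,0,-1, 0,0,0,0,0,0,-1]'; python3 go.py .489 .356 .0199 .24;  python3 - <<'E'
from cell import ctrl
import cv2
im=ctrl.camera("wrist"); cv2.imwrite("pics/wrist6.png",im[:,:,::-1])
E
```

```text
time: 8.0
tool_pos: [0.4895, 0.3579, 0.0328]
ee_rot: [0.993, 0.12, 0.0, -0.0]
wrist_force: [-0.1, -0.1, -1.0]
width: 0.321
time 8.0 turn(deg) first [-0.02 -0.04  0.03] then shift [-0.001   0.0017  0.0129] w 0.321 j [0.59 0.33 1.92 0.   0.89 1.92] F [-0.1 -0.1 -1. ]
```

View pics/wrist6.png

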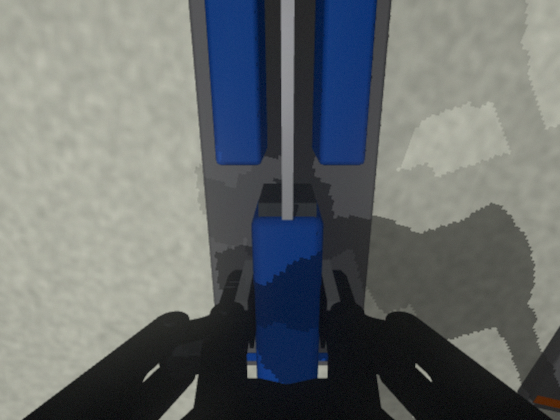

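The blade (281–295) is centred in the slot (264–315). I'll lower gently to contact.

```bash
python3 -m crank '[0,0,0,0,0,0.006,-1, 0,0,0,0,0,0.004,-1, 0,0,0,0,0,0.001,-1, 0,0,0,0,0,0,-1]'; python3 -m crank '[0,0,0,0,0,0.001,-1, 0,0,0,0,0,0,-1]';python3 -m crank '[0,0,0,0,0,0.001,-1, 0,0,0,0,0,0,-1,0,0,0,0,0,0,-1]'; python3 go.py .489 .356 .0199 .24
```

```text
time: 8.45
tool_pos: [0.4888, 0.3574, 0.0209]
ee_rot: [0.993, 0.12, -0.0, 0.0]
wrist_force: [0.0, -1.1, -1.9]
width: 0.316
time: 8.65
tool_pos: [0.4891, 0.3576, 0.0203]
ee_rot: [0.993, 0.12, 0.0, -0.0]
wrist_force: [-0.5, 0.3, -2.0]
width: 0.314
time: 8.95
tool_pos: [0.4892, 0.3577, 0.0199]
ee_rot: [0.993, 0.12, 0.0, -0.0]
wrist_force: [-2.0, -0.2, 4.0]
width: 0.319
time 8.95 turn(deg) first [-0.01 -0.02  0.03] then shift [-0.0006  0.0016  0.    ] w 0.319 j [ 0.59  0.35  1.93 -0.    0.87  1.92] F [-2.  -0.2  4. ]
```

```bash
python3 -m crank '[0,0,0,0,0,0.0005,-1, 0,0,0,0,0,0,-1]'
python3 - <<'E'
from cell import ctrl
import cv2
im=ctrl.camera("scene"); cv2.imwrite("pics/scene7.png",cv2.resize(im[180:320,370:490,::-1],None,fx=4,fy=4,interpolation=cv2.INTER_CUBIC))
E
```

```text
time: 9.15
tool_pos: [0.4892, 0.3578, 0.0199]
ee_rot: [0.993, 0.12, 0.0, -0.0]
wrist_force: [-2.8, -2.4, 7.6]
width: 0.314
```

View pics/scene7.png

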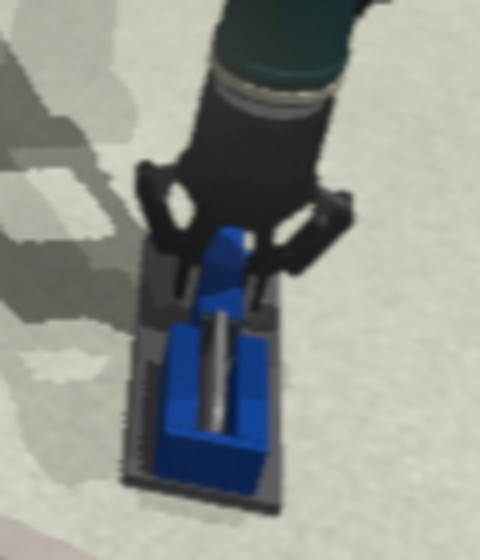

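The spatula is firmly seated: z has stopped at 0.0199 while the force rises to 7.6 N, and the tip is near the back wall. I'll release and retreat straight up.

```bash
python3 -m crank '[0,0,0,0,0,0,-0.2, 0,0,0,0,0,0,0, 0,0,0,0,0,0,0.3, 0,0,0,0,0,0,0.8, 0,0,0,0,0,0,1, 0,0,0,0,0,0,1, 0,0,0,0,0,0,1]'; python3 -m crank '[0,0,0,0,0,-0.01,1, 0,0,0,0,0,-0.02,1, 0,0,0,0,0,-0.03,1, 0,0,0,0,0,-0.04,1, 0,0,0,0,0,-0.04,1, 0,0,0,0,0,-0.04,1, 0,0,0,0,0,0,1, 0,0,0,0,0,0,1]';  python3 - <<'E'
from fit import *
from cell import ctrl
s=ctrl.get_state(); iw=ctrl.camera("wrist"); cv2.imwrite("pics/wrist8.png",iw[:,:,::-1]); isc=ctrl.camera("scene"); cv2.imwrite("pics/scene8.png",cv2.resize(isc[200:320,380:480,::-1],None,fx=5,fy=5,interpolation=cv2.INTER_CUBIC))
pw=wristp(ctrl.camera_params("wrist"),s["tool_pos"],s["ee_rot"])
q=np.array([.4745,.3525,.24]); 
qs=np.array([.4745,.3525,.24,.012])
draw(iw,HO+BASE,q,pw,(200,0,370,260),3,"pics/w8h.png")
draw(iw,[b for b in SP]+[box(55,155,-2,2,4,40)],qs,pw,(200,0,370,260),3,"pics/w8s.png")
print(s)
E
```

```text
time: 9.9
tool_pos: [0.489, 0.3576, 0.0187]
ee_rot: [0.993, 0.12, -0.0, 0.0]
wrist_force: [0.6, 0.8, 0.7]
width: 1.0
time: 10.7
tool_pos: [0.49, 0.3583, 0.2015]
ee_rot: [0.993, 0.12, 0.002, -0.001]
wrist_force: [0.4, -1.6, 0.3]
width: 1.0
{'time': 10.7, 'joints': array([ 5.90290035e-01,  1.54087907e-01,  1.79148713e+00, -2.31599920e-05,
        1.19149416e+00,  1.92052011e+00]), 'joint_vel': array([-2.45651116e-03,  3.56686302e-02,  5.46373646e-02, -6.63654304e-04,
       -1.98838674e-03, -1.79786601e-05]), 'joint_efforts': array([ 2.87589122e-03, -4.63945019e+01, -3.76022315e+01,  8.87400001e-04,
       -7.60207325e-02, -3.80702872e-06]), 'tool_pos': array([0.49004629, 0.358282  , 0.2014676 ]), 'ee_rot': array([ 0.99277165,  0.11999722,  0.00202135, -0.00101472]), 'wrist_force': array([ 0.43248105, -1.62676889,  0.25477558]), 'wrist_torque': array([ 0.00049674,  0.00835149, -0.00553753]), 'width': 1.0001923422982948}
```

View pics/w8s.png

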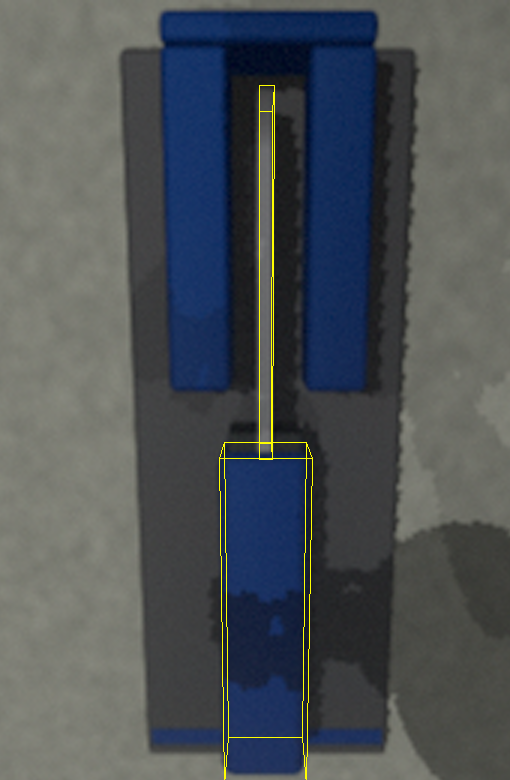

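View pics/scene8.png

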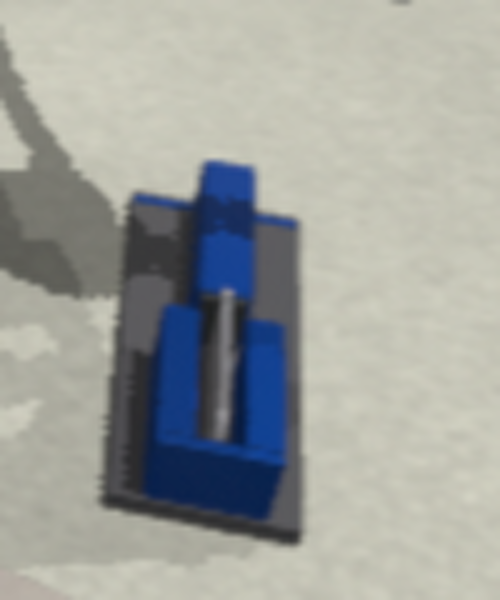

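View pics/wrist8.png

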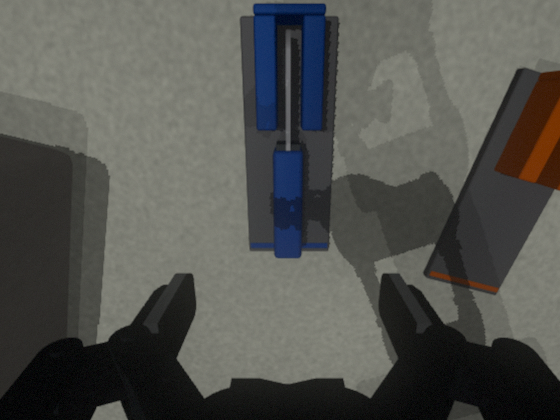

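```bash
python3 -c "
from cell import ctrl
print(ctrl.sign_off())"
```

```text
the job is handed in; nothing more can be done
None
```

I put the larger blue spatula in the blue holder, set it down on the base before letting go, and handed the job in after about 10.8 s.

- **Set down:** the tool stopped at z = 0.0199, as predicted for the handle resting on the base. The upward force rose to 7.6 N before I opened the gripper.
- **Final check:** the last wrist and scene pictures show the blade on edge and centred in the slot. The handle is straight on the base, within about 2–3 mm of the nominal stowed pose and slightly deeper, so the tip is about 7–10 mm from the back wall. The gripper is about 0.18 m above it, touching nothing.
- **Other objects:** I did not move the robot against the orange, small blue or green spatulas, and they kept their places in the view taken just before lowering. I did not check them again after release.
- **Disagreements:** my first automatic fits of the spatula differed by about 5 mm along the handle between the top and wrist cameras. The scene camera's fit of it was poor, so I did not use it. I settled the pose by reading the handle's edges in the wrist view.

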